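# Index the reagent turntable to the red bottle

### The job

Bring the red-capped dropper bottle to the arrow on the reagent turntable: with a fingertip press the table's green spring plunger in, and keeping it in turn the table one hole left or right, whichever brings the red bottle to the arrow; then let the plunger spring up fully into that hole. Do not touch or lift the bottles, do not turn more than that one hole, and leave the other things on the worktop alone.

Things in the scene. Friction and masses are not known exactly. Their poses are not given: they have to be found in the camera images.
- carousel: the fixed grey base (160 mm wide, 30 mm high) of the turntable. Origin: on the turning axis at worktop height; z up; its x axis points along the red arrow on the white hub cap in the middle, which is fixed to the base and does not turn. The table on it is an aluminium disc 164 mm across, its top 39 mm above the worktop. Eight index holes, 45 degrees apart. The base is fixed to the worktop; its place and heading differ from run to run
- axis (a point): the turning axis of the table, at the top of the white hub cap (58 mm across), 58.5 mm above the worktop
- arrow_well (a point): the place the arrow points to, 58 mm from the axis, at the height of a bottle's underside (41 mm above the worktop). Fixed to the base
- plunger_top (a point): centre of the floor of the plunger's green round cup (40 mm inside, 46 mm outside, rim 4 mm above the floor). It rides on the table, 56 mm from the axis and on the side away from the arrow at the start (towards the robot), and moves with table and plunger; at rest it is 66 mm above the worktop. Press straight down; the neighbouring bottles are 85 mm or more away from its middle
- plunger (a joint): travel of the spring plunger, m: 0 up and locked in a hole, 0.012 fully in. 4 N to start, 10 N fully in. From 0.009 on it is clear of the hole and the table can turn; let go between holes it stays about 0.0085 in, rubbing under the ring, and the round nose pulls itself into a hole from about 3 mm off (0.06 rad)
- turntable (a joint): angle of the table, rad: 0 at the start, positive anticlockwise from above; the next holes are at +0.785 and -0.785. Light to turn (about 0.05 N m), stays where it is left; play of 0.02 rad when locked
- red_bottle_mid (a point): middle (half height) of the bottle to bring: dark red, red cap, 34 mm across, 89 mm tall, loose in a well of the table 58 mm from the axis, 45 degrees to the left or the right of the arrow
- violet_bottle_mid (a point): middle of the violet bottle with white cap, 34 mm across, 89 mm tall, in the well at the arrow at the start
- amber_bottle_mid (a point): middle of the amber bottle with black cap, 34 mm across, 70 mm tall, in the well on the other side of the arrow
- tray: steel tray, 68 x 150 x 22 mm, bystander; origin under its centre
- jar: translucent specimen jar, 43 mm across, 48 mm tall, bystander; origin under its centre
- marker: blue felt marker, 132 mm long, bystander
- stain_jar: glass staining jar, 64 mm across, 86 mm tall, bystander; origin under its centre
Things that resemble listed ones, but are neither listed nor needed, are in the scene too. What is shaped like the part that bears red_bottle_mid but blue or turquoise is not meant.

How it is judged:
On the way, in this order (a step that is already met when the one before it is completed fails the run):
1. the plunger is pressed in, clear of its hole (value of joint plunger above 0.0085 m and value of joint turntable between -0.1 and 0.1 rad), for 0.05 s.
2. the table is turned until the red bottle stands at the arrow and the plunger has sprung up into that hole (horizontal distance between red_bottle_mid and arrow_well below 0.007 m and value of joint plunger below 0.003 m), for 0.2 s.
At the end, for the whole second after the job is handed in: the middle of the red bottle is within 7 mm (seen from above) of the arrow's well position, the plunger is up to within 3 mm, the table is still, and all three bottles stand upright (within 0.15 rad) in their wells (all of step 2 and not (velocity of joint turntable above 0.03 rad/s) and velocity of joint turntable above -0.03 rad/s and angle between each of red_bottle_mid, violet_bottle_mid, amber_bottle_mid's own z axis and vertical below 0.15 rad and height (world z) of each of red_bottle_mid, violet_bottle_mid, amber_bottle_mid below 0.1 m); the robot touches nothing.
It fails at once if the robot touches a bottle (contact force between any of the arm, the fingers and red_bottle above 0.5 N or contact force between any of the arm, the fingers and violet_bottle above 0.5 N or contact force between any of the arm, the fingers and amber_bottle above 0.5 N).
It fails at once if a bottle tips or is lifted out of its well (angle between any of red_bottle_mid, violet_bottle_mid, amber_bottle_mid's own z axis and vertical above 0.4 rad or height (world z) of any of red_bottle_mid, violet_bottle_mid, amber_bottle_mid above 0.11 m).
It fails at once if the table is turned well past the next hole (more than 66 degrees from the start) (value of joint turntable above 1.15 rad or value of joint turntable below -1.15 rad).
It fails at once if something else on the worktop is shifted by more than 20 mm (distance of any of tray, jar, marker, stain_jar from where it was at the start of the episode above 0.02 m).
It also fails if it takes over 35 s, if anything falls off the work surface, if the arm or the gripper's body presses on something with over 40 N, if the wrist force passes 120 N, or if a joint passes its speed limit or range.

### The arm

A 6-joint arm with a two-finger parallel gripper is mounted at the origin on a cart in front of the work surface, level with it; the furniture and walls round the work are solid. World frame = base frame: x ahead of the robot, y to its left, z up, the work surface at z = 0. Lengths are in m, angles in rad, forces in N, time in s.
With the tool pointing down it reaches from about 0.35 to 0.975 m from the base axis. Payload 4.9 kg.
Tool frame: the origin (TCP) lies midway between the tips of the shut fingers; the grasp point (between the pads) lies 19 mm behind it (manip.grip_point_offset is the distance from the TCP to the grasp point, in m); z points along the fingers, y is the direction in which the jaws open and shut (so a half turn about z gives the same grasp; the last joint's range is limited). The gripper opens to 85 mm and grips with 20 to 120 N. Pads are 22 mm wide; open, the fingers measure 114 mm over their backs; the gripper's body (76 mm by 85 mm) begins 54 mm behind the grasp point. The pads swing forward as they close: fully open they stand 13 mm farther back than shut.
Start: joints at [1.195, 0.053, 1.613, -0, 1.476, -0.119], TCP at [0.159, 0.604, 0.231] pointing down, gripper open.
Joint ranges: [-3.01, 3.01], [-1.01, 2.22], [0.06, 2.58], [-1.02, 4.17], [0.09, 2.62], [-3.14, 3.14]. Speed limits (rad/s): [2.57, 2.57, 3.14, 3.14, 3.14, 3.14].

### API

Orientations are given as a unit quaternion [w, x, y, z].
In Python, from plant import manip gives the robot as it stands. The module is installed in compiled form; this text tells all that it offers.
- The arm moves only by the tool send_rows, never from a script. Its argument "steps" is a list of rows, each a list of 6 numbers: the shift along the tool's x, y, z in m, then the turn, a rotation vector about the tool's x, y, z in degrees. In form: [[dx, dy, dz, wx, wy, wz], ...]. A call has 1 to 8 rows; each row shifts and turns the commanded pose from where the row before left it, along the tool's axes as they then stand; what a row does not reach is not made up. A row lasts 1/8 s, in which the tool goes at most 62.5 mm and 10.7 degrees, less where a joint would pass 70% of its speed; a pose out of reach is approached as far as the arm can. A call is refused whole if a number of a shift passes 0.0625 or a number of a turn 10.7, either way. A call with a gripper value outside its range is refused whole. "grip" is the opening, from 0 (shut) to 1 (fully open), set as the call begins (left out, the last holds). The fingers move at their own pace and stop on an object; the grip force is fixed at half the most. Time passes only in rows, so rows that do not move let the fingers close. It gives the time, the measured TCP pose, the force and the opening at its end, in the units of the state.
- manip.state(): the state, without advancing time (a new reading comes with each control period).
- manip.grab_frame(name): name is "scene" or "top"; returns the picture (480x640x3 uint8, blue, green, red); there is no depth.
- manip.get_calibration(name): a dict with "K" (3x3 intrinsics, pixels), "R" (3x3) and "t" (3): a world point X has camera coordinates R X + t. Camera axes: x right, y down, z forward; pixel columns grow to the right and rows downward; lengths in m; the calibration is good to about 2 mm. A picture is of the moment at which its call begins. get_calibration takes no time and is no camera call.
- manip.job_done(): hands the job in, once; it reports no verdict.
The state is a dict: "time": time; "joint_pos": joint angles; "joint_vel": joint speeds; "joint_efforts": joint torques, N m; "tool_pos": TCP position; "tool_rot": TCP orientation; "contact_force": force on the tool from outside, world axes, zero at the start; "ft_torque": the same for the moment, N m; "gripper_width": opening from 0.0 (shut) to 1.0 (fully open).
Only numpy, scipy, OpenCV 4.12 (cv2) and the standard library are available. Lean on these libraries where they do the work, as an engineer would, in place of code of your own. Each camera call takes 0.05 s, during which the arm holds its last target.

## Working session

There is one attempt and no reset: what is moved stays moved. The work goes in short steps, Python scripts to look and compute and a tool call to move; the robot and the scene stay as the last step left them, time stands still between calls to the robot, and variables do not carry over. Pictures are saved under pics/ and viewed, and the job is handed in when it is done.

Besides the shell and the picture viewer there is one more tool, called after "Call:" by a JSON object that holds its "op" and its "data", one argument or row to a line. send_rows: Moves the arm, as the interface text tells. Its arguments: {"type":"object","properties":{"steps":{"type":"array"},"grip":{"type":"number"}},"required":["steps"]}

```bash
mkdir -p pics
python3 - <<'E'
from plant import manip
import cv2,numpy as np
for n in ("scene","top"):
    cv2.imwrite(f"pics/{n}0.png",manip.grab_frame(n))
    c=manip.get_calibration(n);print(n,{k:np.round(v,4).tolist() for k,v in c.items()})
print(manip.state())
E
```

```text
scene {'K': [[598.2058, 0.0, 313.1798], [0.0, 598.2058, 243.975], [0.0, 0.0, 1.0]], 'R': [[0.4469, -0.8946, 0.001], [-0.5684, -0.2849, -0.7718], [0.6907, 0.3444, -0.6358]], 't': [-0.3062, 0.3825, 0.9694]}
top {'K': [[471.7976, 0.0, 319.6728], [0.0, 471.7976, 232.0277], [0.0, 0.0, 1.0]], 'R': [[0.0051, -0.9997, -0.0232], [-0.982, -0.0006, -0.1887], [0.1887, 0.0238, -0.9818]], 't': [-0.0367, 0.5733, 1.1793]}
{'time': 0.1, 'joint_pos': array([ 1.19501818e+00,  5.33020176e-02,  1.61414505e+00,  5.87798648e-06,
        1.47603485e+00, -1.19032587e-01]), 'joint_vel': array([-0.00013713, -0.00053558, -0.00400914, -0.00058448, -0.00214337,
       -0.00069365]), 'joint_efforts': array([-1.23297345e-04, -3.94901383e+01, -3.71365607e+01, -1.62516071e-04,
        3.88324013e-03, -5.82368202e-06]), 'tool_pos': array([0.15851662, 0.6039767 , 0.230186  ]), 'tool_rot': array([-2.34166554e-04,  1.28020704e-01,  9.91771046e-01, -9.15152368e-04]), 'contact_force': array([-0.60204989,  0.20549926, -0.74785602]), 'ft_torque': array([0.03002414, 0.03680903, 0.01015722]), 'gripper_width': 1.0030575425057346}
```

View pics/scene0.png

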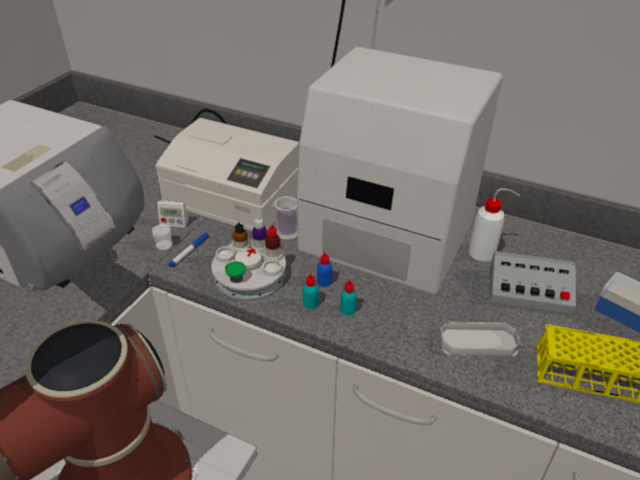

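View pics/top0.png

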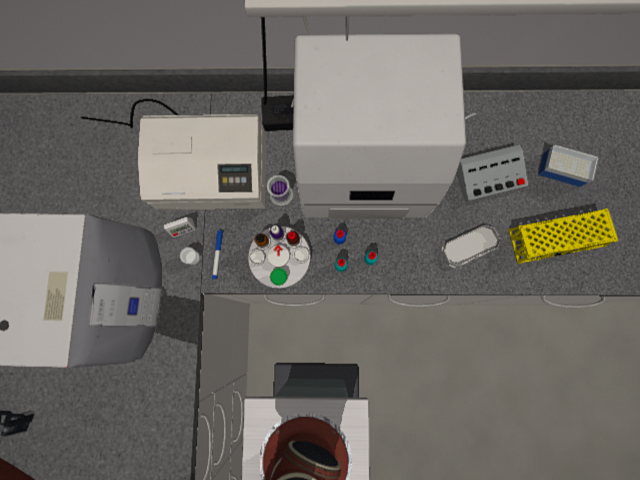

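Red bottle: in the top view at about (292,238), right of the arrow on the table. The look-alikes are blue/turquoise bottles off the table at (340,235), (341,264) and (371,256), so not those. I'll take an enlarged crop and measure.

```bash
cat > h.py <<'E'
import cv2,numpy as np
from plant import manip
C={n:manip.get_calibration(n) for n in("scene","top")}
C={n:{k:np.array(v) for k,v in c.items()} for n,c in C.items()}
def proj(n,X):
    c=C[n];p=c["K"]@(c["R"]@np.array(X)+c["t"]);return p[:2]/p[2]
def ray(n,uv):
    c=C[n];d=c["R"].T@np.linalg.solve(c["K"],[uv[0],uv[1],1.]);o=-c["R"].T@c["t"];return o,d/np.linalg.norm(d)
def plane(n,uv,z):
    o,d=ray(n,uv);return o+d*(z-o[2])/d[2]
def tri(a,b):
    (o1,d1),(o2,d2)=ray("scene",a),ray("top",b)
    s=np.linalg.lstsq(np.c_[d1,-d2],o2-o1,rcond=None)[0]
    p,q=o1+s[0]*d1,o2+s[1]*d2;return (p+q)/2,np.linalg.norm(p-q)
def blobs(n,im,roi,f,amin=4):
    x0,y0,x1,y1=roi;hsv=cv2.cvtColor(im,cv2.COLOR_BGR2HSV)[y0:y1,x0:x1].astype(int)
    m=f(hsv).astype(np.uint8)
    k,l,s,c=cv2.connectedComponentsWithStats(m)
    return [(np.round(c[i]+[x0,y0],2),s[i,4],s[i,:4]+[x0,y0,0,0]) for i in range(1,k) if s[i,4]>=amin]
red=lambda h:((h[...,0]<8)|(h[...,0]>172))&(h[...,1]>150)&(h[...,2]>60)
green=lambda h:(abs(h[...,0]-68)<14)&(h[...,1]>130)&(h[...,2]>40)
E
python3 - <<'E'
from h import *
S=cv2.imread("pics/scene0.png");T=cv2.imread("pics/top0.png")
cr=[cv2.resize(S[205:310,195:335],None,fx=3,fy=3,interpolation=cv2.INTER_CUBIC),cv2.resize(T[215:300,235:335],None,fx=3.7,fy=3.7,interpolation=cv2.INTER_CUBIC)]
cr=[c[:315,:370] for c in cr] if 0 else cr
h=max(c.shape[0] for c in cr);cr=[cv2.copyMakeBorder(c,0,h-c.shape[0],0,0,0) for c in cr]
cv2.imwrite("pics/crop0.png",np.hstack(cr))
for n,im,roi in(("scene",S,(200,205,300,300)),("top",T,(240,220,320,295))):
    for nm,f in(("red",red),("green",green)):
        for b in blobs(n,im,roi,f):print(n,nm,b[0],b[1],b[2])
print(proj("top",[.1585,.604,.23]),proj("scene",[.1585,.604,.23]))
E
```

```text
scene red [271.64 235.5 ] 162 [266 225  13  20]
scene red [250.83 251.3 ] 30 [248 249   8   7]
scene green [235.04 269.25] 252 [225 262  21  16]
top red [291.63 235.69] 71 [287 231  10  11]
top red [277.71 248.87] 31 [274 245   8  11]
top green [278.43 276.13] 214 [271 268  16  17]
[ 14.64278904 408.8149755 ] [-93.493148   213.98810981]
```

View pics/crop0.png

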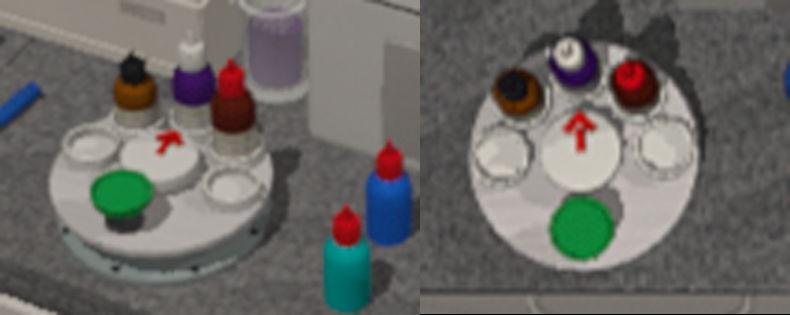

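The crop shows the dark red, red-capped bottle in the well right of the arrow, violet at the arrow, and amber on the left. The table therefore turns anticlockwise (+), and the plunger moves to the right (−y). Next, positions.

Run:
```python
from h import *
S=cv2.imread("pics/scene0.png");T=cv2.imread("pics/top0.png")
print("cup tri",tri((235.04,269.0),(278.43,276.13)))
print("cup top@.069",plane("top",(278.43,276.13),.069),"scene@.067",plane("scene",(235.04,269.0),.067))
print("arrow tri",tri((250.83,251.3),(277.71,248.87)))
# disc outline top : bright low-sat
def disc(im,roi,n,z):
    x0,y0,x1,y1=roi;g=im[y0:y1,x0:x1].astype(int)
    m=((g.min(2)>135)).astype(np.uint8)
    m=cv2.morphologyEx(m,cv2.MORPH_CLOSE,np.ones((3,3),np.uint8))
    cs=cv2.findContours(m,cv2.RETR_EXTERNAL,cv2.CHAIN_APPROX_NONE)[0];c=max(cs,key=cv2.contourArea)
    h=cv2.convexHull(c)[:,0]+[x0,y0];P=np.array([plane(n,p,z)[:2] for p in c[:,0]+[x0,y0]])
    return P
for n,im,roi in(("top",T,(240,220,320,295)),("scene",S,(200,230,300,300))):
    P=disc(im,roi,n,.039)
    # robust circle fit
    from scipy.optimize import least_squares
    r=least_squares(lambda q:np.hypot(P[:,0]-q[0],P[:,1]-q[1])-.082,[P[:,0].mean(),P[:,1].mean()],loss="soft_l1",f_scale=.002)
    e=np.hypot(*(P-r.x).T)-.082
    print(n,r.x,"med abs",np.median(abs(e)),len(P))
# arrow direction in top
x0,y0,x1,y1=268,240,290,262
h=cv2.cvtColor(T,cv2.COLOR_BGR2HSV)[y0:y1,x0:x1].astype(int);v,u=np.nonzero(red(h))
Q=np.array([plane("top",(a+x0,b+y0),.0585)[:2] for a,b in zip(u,v)]);print("arrow c",Q.mean(0),"ext",Q.min(0),Q.max(0))
w,V=np.linalg.eigh(np.cov(Q.T));print(np.degrees(np.arctan2(V[1],V[0])),w)
print("redcap tri",tri((271,229),(291.6,234)))
```

```text
cup tri (array([0.45627316, 0.06991482, 0.06511207]), np.float64(0.00152017353611204))
cup top@.069 [0.45632555 0.06885312 0.069     ] scene@.067 [0.45414823 0.06928962 0.067     ]
arrow tri (array([0.52743266, 0.07419009, 0.0588738 ]), np.float64(0.001950488193593661))
top [0.47986307 0.07039233] med abs 0.014209748707765507 273
scene [0.4954741  0.07322723] med abs 0.010751337667070981 219
arrow c [0.52803686 0.0734232 ] ext [0.51200054 0.0648662 ] [0.53819744 0.0830578 ]
[-91.79635854 178.20364146] [2.07335935e-05 4.33981586e-05]
redcap tri (array([0.55540218, 0.03482692, 0.11580997]), np.float64(0.004072840592633519))
```

Run:
```python
from h import *
a=plane("top",(257.4,256.9),.045);b=plane("top",(301.5,254.7),.045)
print("wells",a,b,np.linalg.norm(a-b),"mid",(a+b)/2)
d=a-b;th=np.arctan2(-d[0],d[1]);print("heading",np.degrees(th))
cup=np.array([.4552,.0693])
for hd in(0,th,np.radians(-1.8),np.radians(4)):
  e=np.array([np.cos(hd),np.sin(hd)]);print(np.degrees(hd),"axis",cup+.056*e,"final plunger",cup+.056*e-.056*np.array([np.cos(hd+np.pi/4),np.sin(hd+np.pi/4)]))
print("edge pts",plane("top",(248.5,258),.039),plane("top",(310.1,256),.039),plane("top",(279,287.6),.036))
# draw for check
T=cv2.imread("pics/top0.png");S=cv2.imread("pics/scene0.png")
ax=np.array([.4552+.056,.0693]);
def draw(im,n,ax,f,roi):
    im=cv2.resize(im,None,fx=f,fy=f,interpolation=cv2.INTER_CUBIC)
    for r,z,c in((.082,.039,(255,0,255)),(.029,.0585,(255,255,0))):
        p=[(proj(n,[ax[0]+r*np.cos(t),ax[1]+r*np.sin(t),z])+.5)*f for t in np.linspace(0,6.3,80)]
        cv2.polylines(im,[np.int32(p)],True,c,1)
    x0,y0,x1,y1=[v*f for v in roi];return im[y0:y1,x0:x1]
A=draw(T,"top",ax,4,(235,215,335,300));B=draw(S,"scene",ax,4,(200,205,300,300))
A=cv2.copyMakeBorder(A,0,40,0,0,0);cv2.imwrite("pics/ov.png",np.hstack([A,B]))
```

```text
wells [0.50880784 0.12775324 0.045     ] [0.51481681 0.01232888 0.045     ] 0.11558066761809668 mid [0.51181233 0.07004106 0.045     ]
heading 2.9801146785788517
0.0 axis [0.5112 0.0693] final plunger [0.47160202 0.02970202]
2.9801146785788517 axis [0.51112427 0.0722114 ] final plunger [0.47363851 0.0306083 ]
-1.8 axis [0.51117237 0.067541  ] final plunger [0.47035012 0.02920636]
4.0 axis [0.51106359 0.07320636] final plunger [0.47432428 0.03094263]
edge pts [0.50667606 0.15208525 0.039     ] [ 0.51227252 -0.00991902  0.039     ] [0.42968937 0.07039926 0.036     ]
```

View pics/ov.png

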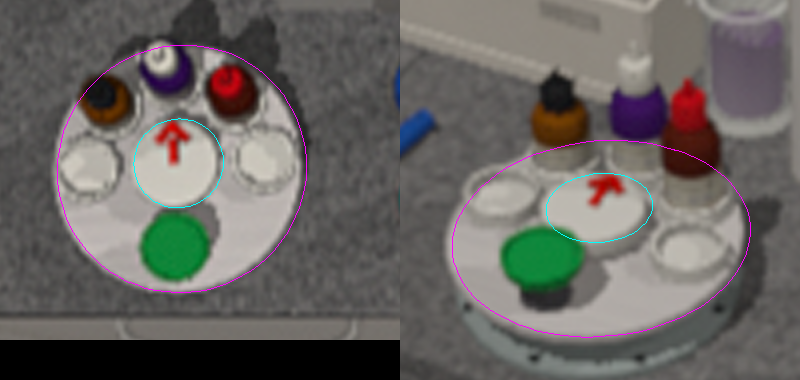

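Run:
```python
from h import *
for z in(0,.2,.35,.45):print(z,plane("top",(160,330),z)[:2],plane("top",(160,250),z)[:2],plane("top",(75,365),z)[:2])
s=manip.state();q=s["tool_rot"]
from scipy.spatial.transform import Rotation as R
M=R.from_quat([q[1],q[2],q[3],q[0]]).as_matrix();print(M.round(4))
p=s["tool_pos"]
for w in([.12,.38,.26],[.30,.24,.26],[.38,.07,.26],[.455,.0695,.12]):
    print(w,(M.T@(np.array(w)-p)).round(4));p=np.array(w)
```

```text
0 [0.31948362 0.38765264] [0.5335221  0.40252918] [0.22845334 0.60602521]
0.2 [0.32283344 0.31618897] [0.50303553 0.32871374] [0.24619372 0.50003999]
0.35 [0.3253458  0.26259121] [0.4801706  0.27335216] [0.25949901 0.42055107]
0.45 [0.3270207  0.22685937] [0.46492731 0.23644444] [0.2683692  0.36755846]
[[-9.672e-01  2.539e-01 -7.000e-04]
 [ 2.539e-01  9.672e-01 -1.800e-03]
 [ 2.000e-04 -1.900e-03 -1.000e+00]]
[0.12, 0.38, 0.26] [-0.0196 -0.2265 -0.0294]
[0.3, 0.24, 0.26] [-2.097e-01 -8.970e-02  1.000e-04]
[0.38, 0.07, 0.26] [-0.1205 -0.1441  0.0002]
[0.455, 0.0695, 0.12] [-0.0727  0.0188  0.1399]
```

Call:
{"op": "send_rows", "data": {
  "steps": [
    [-0.007,-0.043,-0.005,0,0,0],
    [-0.007,-0.043,-0.005,0,0,0],
    [-0.007,-0.043,-0.005,0,0,0],
    [-0.007,-0.043,-0.005,0,0,0],
    [-0.007,-0.043,-0.005,0,0,0],
    [-0.007,-0.043,-0.005,0,0,0],
    [-0.041,-0.01,0,0,0,0],
    [-0.041,-0.01,0,0,0,0]
  ],
  "grip": 0
}}

```text
time: 1.1
tool_pos: [0.2084, 0.3032, 0.2612]
tool_rot: [0.0, 0.127, 0.992, 0.001]
contact_force: [0.1, 0.1, 0.6]
gripper_width: -0.001
```

Call:
{"op": "send_rows", "data": {
  "steps": [
    [-0.0326,-0.0166,0,0,0,0],
    [-0.0326,-0.0166,0,0,0,0],
    [-0.0326,-0.0166,0,0,0,0],
    [-0.031,-0.033,0,0,0,0],
    [-0.031,-0.033,0,0,0,0],
    [-0.031,-0.033,0,0,0,0],
    [0,0,0,0,0,0]
  ]
}}

```text
time: 1.98
tool_pos: [0.3554, 0.1097, 0.2608]
tool_rot: [-0.001, 0.131, 0.991, -0.0]
contact_force: [0.1, -0.1, 0.6]
gripper_width: -0.002
```

Call:
{"op": "send_rows", "data": {
  "steps": [
    [-0.0266,-0.0034,0.0,0,0,0],
    [-0.0266,-0.0034,0.02,0,0,0],
    [-0.0266,-0.0034,0.05,0,0,0],
    [-0.0266,-0.0034,0.05,0,0,0],
    [0,0,0.02,0,0,0],
    [0,0,0,0,0,0]
  ]
}}

```text
time: 2.72
tool_pos: [0.4522, 0.0726, 0.1188]
tool_rot: [-0.003, 0.127, 0.992, -0.0]
contact_force: [-0.0, 1.0, 0.6]
gripper_width: 0.005
```

Run:
```python
from h import *
ims={n:manip.grab_frame(n) for n in("scene","top")}
s=manip.state();p=s["tool_pos"];print(p,s["joint_pos"].round(3),s["contact_force"])
out=[]
for n,roi in(("scene",(190,190,290,290)),("top",(230,200,330,300))):
    im=cv2.resize(ims[n],None,fx=4,fy=4,interpolation=cv2.INTER_CUBIC)
    for X,c in((p,(255,0,255)),([p[0],p[1],.066],(0,255,255))):
        cv2.circle(im,tuple(np.int32((proj(n,X)+.5)*4)),3,c,-1)
    x0,y0,x1,y1=[v*4 for v in roi];out.append(im[y0:y1,x0:x1])
cv2.imwrite("pics/above.png",np.hstack(out))
```

```text
[0.45441785 0.07240013 0.12209722] [-0.004 -0.265  2.093  0.     1.312 -1.319] [0.8627983  0.43481528 0.84347852]
```

View pics/above.png

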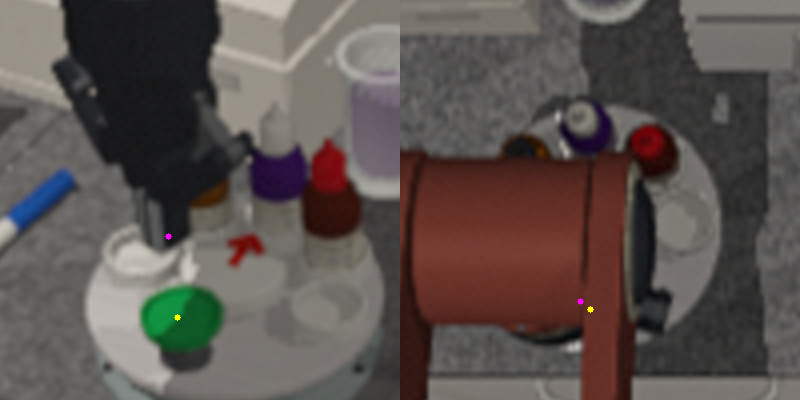

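The fingertip is centred over the green cup: tip at crop (165,240), with the projected point on the cup floor at (177,317) and the cup at about (180,315). I'll descend slowly and watch the force.

Call:
{"op": "send_rows", "data": {
  "steps": [
    [-0.001,-0.002,0.015,0,0,0],
    [0,0,0.015,0,0,0],
    [0,0,0.012,0,0,0],
    [0,0,0,0,0,0],
    [0,0,0,0,0,0]
  ]
}}

```text
time: 3.45
tool_pos: [0.4549, 0.0693, 0.0794]
tool_rot: [0.0, 0.128, 0.992, 0.0]
contact_force: [0.5, 0.2, -0.3]
gripper_width: 0.006
```

Run:
```python
from h import *
P=[]
for i in range(6):
    im=manip.grab_frame("scene");s=manip.state();P.append(np.r_[s["tool_pos"],s["contact_force"]])
print(np.round(P,4));print(np.mean(P,0).round(4))
f=4;n="scene";p=np.mean(P,0)[:3]
im=cv2.resize(im,None,fx=f,fy=f,interpolation=cv2.INTER_CUBIC)
cv2.circle(im,tuple(np.int32((proj(n,p)+.5)*4)),3,(255,0,255),-1)
cv2.imwrite("pics/near.png",im[200*4:290*4,190*4:300*4])
```

```text
[[ 0.4551  0.0693  0.0797 -0.423   0.3546 -0.0343]
 [ 0.4552  0.0693  0.0799  0.8072  0.7664 -0.9509]
 [ 0.4552  0.0693  0.0799 -0.487  -0.3489 -0.4103]
 [ 0.4552  0.0694  0.0799 -0.9132 -0.5267 -0.1704]
 [ 0.4551  0.0694  0.0798 -0.9151 -0.4522 -0.0867]
 [ 0.455   0.0693  0.0797 -0.635   0.1707  0.496 ]]
[ 0.4552  0.0694  0.0798 -0.4277 -0.006  -0.1928]
```

View pics/near.png

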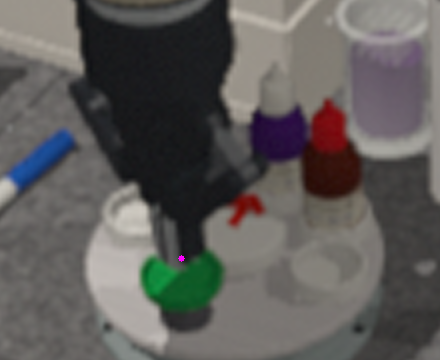

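The tip (180,258) is directly over the cup, so I'll press.

Call:
{"op": "send_rows", "data": {
  "steps": [
    [0,0,0.008,0,0,0],
    [0,0,0.006,0,0,0],
    [0,0,0.004,0,0,0],
    [0,0,0,0,0,0],
    [0,0,0,0,0,0]
  ]
}}

```text
time: 4.38
tool_pos: [0.4546, 0.0694, 0.0616]
tool_rot: [-0.001, 0.128, 0.992, -0.0]
contact_force: [-3.1, -0.5, 5.5]
gripper_width: -0.002
```

Call:
{"op": "send_rows", "data": {
  "steps": [
    [0,0,0.004,0,0,0],
    [0,0,0.0025,0,0,0],
    [0,0,0,0,0,0],
    [0,0,0,0,0,0]
  ]
}}

```text
time: 4.88
tool_pos: [0.4548, 0.0694, 0.0557]
tool_rot: [-0.0, 0.128, 0.992, -0.0]
contact_force: [-3.9, -0.3, 9.2]
gripper_width: 0.001
```

Run:
```python
from h import *
P=[]
for i in range(6):
    im=manip.grab_frame("scene");s=manip.state();P.append(np.r_[s["tool_pos"],s["contact_force"]])
p=np.mean(P,0).round(4);print(p)
cv2.imwrite("pics/press.png",cv2.resize(im,None,fx=4,fy=4,interpolation=cv2.INTER_CUBIC)[800:1160,760:1200])
```

```text
[ 0.4548  0.0694  0.0557 -4.1973  0.0525  8.5653]
```

View pics/press.png

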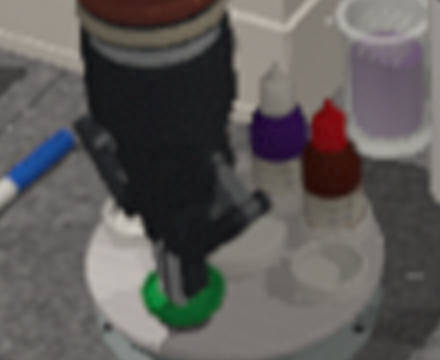

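Pressed about 10.3 mm at 9 N, which agrees with the spring. I'll press slightly deeper and turn the first half.

Call:
{"op": "send_rows", "data": {
  "steps": [
    [0,0,0.0007,0,0,0],
    [0,0,0,0,0,0],
    [-0.0011,-0.0025,0,0,0,0],
    [-0.0011,-0.0025,0,0,0,0],
    [-0.0011,-0.0025,0,0,0,0],
    [-0.001,-0.0026,0,0,0,0]
  ]
}}

```text
time: 5.92
tool_pos: [0.4579, 0.0587, 0.0558]
tool_rot: [0.001, 0.128, 0.992, 0.001]
contact_force: [-0.0, 1.2, 9.4]
gripper_width: 0.002
```

```bash
cat > chk.py <<'E'
from h import *
import sys
P=[]
for i in range(4):
    im=manip.grab_frame("scene");s=manip.state();P.append(np.r_[s["tool_pos"],s["contact_force"]])
p=np.mean(P,0).round(4);print(s["time"],p)
cv2.imwrite(sys.argv[1],cv2.resize(im,None,fx=4,fy=4,interpolation=cv2.INTER_CUBIC)[800:1200,760:1200])
E
python3 chk.py pics/t1.png
```

```text
6.125 [ 0.458   0.0584  0.0559 -1.1748  0.0187  8.4808]
```

View pics/t1.png

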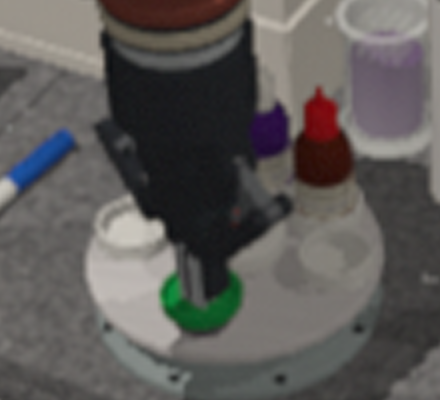

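Call:
{"op": "send_rows", "data": {
  "steps": [
    [-0.0015,-0.0023,0.0005,0,0,0],
    [-0.0015,-0.0023,0,0,0,0],
    [-0.0016,-0.0023,0,0,0,0],
    [-0.0015,-0.0022,0,0,0,0],
    [-0.0019,-0.0019,0,0,0,0],
    [-0.002,-0.0019,0,0,0,0],
    [-0.0019,-0.0019,0,0,0,0],
    [-0.002,-0.002,0,0,0,0]
  ]
}}

```text
time: 7.12
tool_pos: [0.4677, 0.039, 0.0557]
tool_rot: [0.002, 0.128, 0.992, 0.001]
contact_force: [0.8, 2.2, 8.5]
gripper_width: 0.004
```

```bash
python3 chk.py pics/t2.png
```

```text
7.325 [0.4679 0.0386 0.0558 0.2162 0.7666 8.7083]
```

View pics/t2.png

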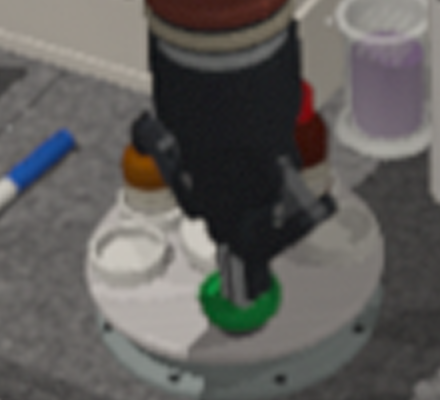

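Call:
{"op": "send_rows", "data": {
  "steps": [
    [-0.0023,-0.0015,0,0,0,0],
    [-0.0023,-0.0015,0,0,0,0],
    [-0.0023,-0.0015,0,0,0,0],
    [-0.0023,-0.0015,0,0,0,0],
    [0,0,0,0,0,0],
    [0,0,0,0,0,0]
  ]
}}

```text
time: 8.07
tool_pos: [0.4752, 0.0305, 0.0558]
tool_rot: [0.002, 0.128, 0.992, 0.0]
contact_force: [-0.4, 0.2, 8.1]
gripper_width: -0.008
```

```bash
python3 chk.py pics/t3.png
python3 - <<'E'
from h import *
im=cv2.imread("pics/t3.png")
h=cv2.cvtColor(im,cv2.COLOR_BGR2HSV).astype(int);m=green(h).astype(np.uint8)
c=max(cv2.findContours(m,0,2)[0],key=cv2.contourArea);x,y,w,hh=cv2.boundingRect(c)
print((x,y,w,hh)); 
# cup outer rim ellipse: left/right extremes at rim height
e=cv2.fitEllipse(cv2.convexHull(c));print(e)
u=e[0][0]/4+190-.5;v=e[0][1]/4+200-.5
print(plane("scene",(u,v),.057))
im=cv2.imread("pics/scene0.png");h=cv2.cvtColor(im,cv2.COLOR_BGR2HSV).astype(int)
E
```

```text
8.275 [0.4752 0.0305 0.0558 0.7885 0.2838 8.5768]
(219, 270, 79, 58)
((258.1722412109375, 294.32763671875), (64.90972137451172, 77.7005386352539), 86.01956176757812)
[0.47030282 0.03300451 0.057     ]
```

View pics/t3.png

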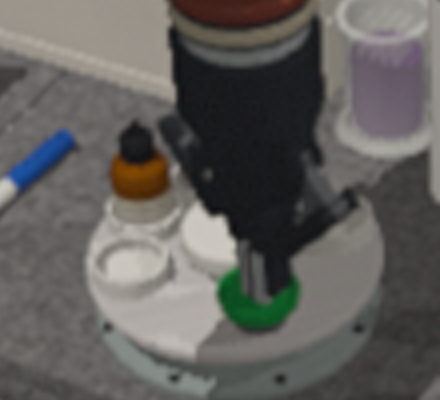

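Run:
```python
from h import *
ax=np.array([.511,.0712]);Q=[]
for f in("press","t1","t2","t3"):
    im=cv2.imread(f"pics/{f}.png");h=cv2.cvtColor(im,cv2.COLOR_BGR2HSV).astype(int);m=green(h).astype(np.uint8)
    c=max(cv2.findContours(m,0,2)[0],key=cv2.contourArea);x,y,w,hh=cv2.boundingRect(c)
    # bbox-centre u, bottom row => robust to the finger hiding the far rim
    u=(x+w/2)/4+190-.5; v=(y+hh-30)/4+200-.5
    p=plane("scene",(u,v),.057)[:2];Q.append(p);d=p-ax
    print(f,(x,y,w,hh),p.round(4),"r",np.hypot(*d).round(4),"ang",np.degrees(np.arctan2(d[1],d[0]))%360)
```

```text
press (143, 268, 80, 58) [0.4513 0.0679] r 0.0598 ang 183.1211178868222
t1 (162, 274, 79, 56) [0.453  0.0575] r 0.0596 ang 193.28837866361175
t2 (201, 274, 78, 56) [0.4622 0.0393] r 0.0583 ang 213.14931133481548
t3 (219, 270, 79, 58) [0.4679 0.0314] r 0.0587 ang 222.74512580124247
```

Cup has turned about 42.5°, so I nudge 2 mm further along the tangent before releasing.

Call:
{"op": "send_rows", "data": {
  "steps": [
    [-0.0008,-0.0005,0,0,0,0],
    [-0.0009,-0.0005,0,0,0,0],
    [0,0,0,0,0,0]
  ]
}}

```text
time: 8.65
tool_pos: [0.4764, 0.0294, 0.0557]
tool_rot: [0.002, 0.128, 0.992, 0.001]
contact_force: [-0.1, 1.0, 8.7]
gripper_width: -0.001
```

```bash
python3 chk.py pics/t4.png
python3 - <<'E'
from h import *
ax=np.array([.511,.0712])
for f in("press","t3","t4"):
    im=cv2.imread(f"pics/{f}.png");h=cv2.cvtColor(im,cv2.COLOR_BGR2HSV).astype(int);m=green(h).astype(np.uint8)
    c=max(cv2.findContours(m,0,2)[0],key=cv2.contourArea);x,y,w,hh=cv2.boundingRect(c)
    u=(x+w/2)/4+190-.5; v=(y+hh-30)/4+200-.5
    p=plane("scene",(u,v),.057)[:2]+[.0039,.0014];d=p-ax
    print(f,(x,y,w,hh),p.round(4),"r",np.hypot(*d).round(4),"ang",np.degrees(np.arctan2(d[1],d[0]))%360)
E
```

```text
8.85 [ 0.4764  0.0294  0.0557 -0.196   1.567   8.7585]
press (143, 268, 80, 58) [0.4552 0.0693] r 0.0558 ang 181.9037975921948
t3 (219, 270, 79, 58) [0.4718 0.0328] r 0.0549 ang 224.43482905366903
t4 (223, 269, 77, 58) [0.4732 0.0317] r 0.0547 ang 226.2144985647868
```

Turned about 44.3°, which is inside the capture range. I'll lift slowly so the plunger springs up.

Call:
{"op": "send_rows", "data": {
  "steps": [
    [0,0,-0.003,0,0,0],
    [0,0,-0.003,0,0,0],
    [0,0,-0.003,0,0,0],
    [0,0,-0.003,0,0,0],
    [0,0,0,0,0,0]
  ]
}}

```text
time: 9.48
tool_pos: [0.4744, 0.0291, 0.0658]
tool_rot: [0.0, 0.128, 0.992, -0.0]
contact_force: [2.2, 0.1, 4.6]
gripper_width: 0.0
```

```bash
python3 chk.py pics/t5.png
```

```text
9.675 [0.4744 0.0291 0.0657 1.0342 0.231  4.3643]
```

View pics/t5.png

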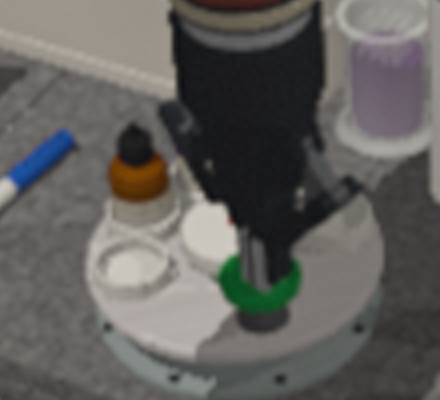

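The plunger followed the finger up to 66 mm, still pushing with about 4 N, so it is in the hole. Lifting straight up and backing off to look.

Call:
{"op": "send_rows", "data": {
  "steps": [
    [0,0,-0.005,0,0,0],
    [0,0,-0.01,0,0,0],
    [0,0,-0.03,0,0,0],
    [0,0,-0.05,0,0,0],
    [0,0,-0.05,0,0,0],
    [0,0,-0.05,0,0,0],
    [0.04,-0.01,0,0,0,0],
    [0.04,-0.01,0,0,0,0]
  ]
}}

```text
time: 10.68
tool_pos: [0.3908, 0.0302, 0.2616]
tool_rot: [0.0, 0.128, 0.992, -0.0]
contact_force: [-0.1, -0.1, -0.3]
gripper_width: -0.0
```

Run:
```python
from h import *
ims={n:manip.grab_frame(n) for n in("scene","top")};s=manip.state();print(s["time"],s["tool_pos"],s["contact_force"])
for n in ims: cv2.imwrite(f"pics/{n}9.png",ims[n])
A=cv2.resize(ims["scene"][200:300,195:295],None,fx=4,fy=4,interpolation=cv2.INTER_CUBIC)
B=cv2.resize(ims["top"][205:305,230:330],None,fx=4,fy=4,interpolation=cv2.INTER_CUBIC)
cv2.imwrite("pics/after.png",np.hstack([A,B]))
S=ims["scene"]
for b in blobs("scene",S,(200,205,300,300),green):print("green",b)
for b in blobs("scene",S,(200,205,300,300),red):print("red",b)
```

```text
10.775 [0.38933224 0.03039818 0.2606803 ] [ 0.85648392 -0.37335341 -0.57534429]
green (array([254.56, 269.65]), np.int32(244), array([245, 263,  20,  15]))
red (array([258.95, 227.89]), np.int32(178), array([254, 216,  13,  22]))
red (array([250.69, 251.28]), np.int32(29), array([248, 249,   7,   7]))
```

View pics/after.png

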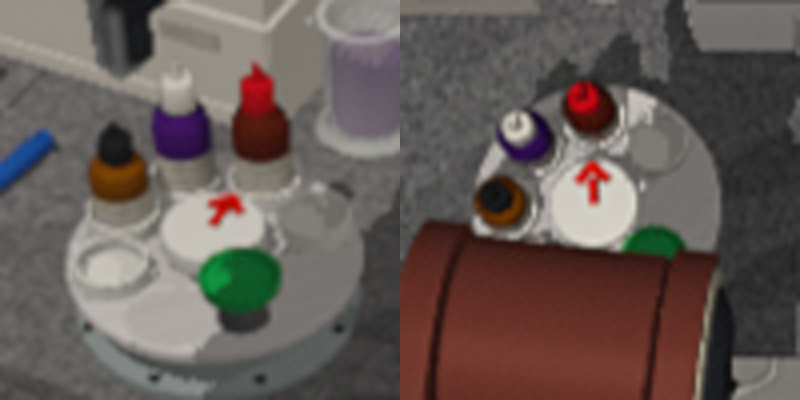

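Run:
```python
from h import *
c0=plane("scene",(235.04,269.25),.067)[:2]
c1=plane("scene",(254.56,269.65),.067)[:2]
ax=np.array([.511,.0712]);a=[np.degrees(np.arctan2(*(c-ax)[::-1]))%360 for c in(c0,c1)]
print(c0,c1,a,a[1]-a[0],np.hypot(*(c0-ax)),np.hypot(*(c1-ax)))
c2=plane("scene",(254.56,269.65),.0585)[:2];print("if 8.5 in: r",np.hypot(*(c2-ax)))
# violet before vs red now, body bbox in both (body centre)
vio=lambda h:(h[...,0]>118)&(h[...,0]<150)&(h[...,1]>120)
print(blobs("s",cv2.imread("pics/scene0.png"),(245,215,285,260),vio))
r=lambda h:((h[...,0]<8)|(h[...,0]>172))&(h[...,1]>120)&(h[...,2]<120)
T0=cv2.imread("pics/top0.png");T1=cv2.imread("pics/top9.png")
print(blobs("t",T0,(255,220,315,260),vio),[b for b in blobs("t",T1,(355-90,220,300,245),red)])
p=plane("top",(277,231.5),.1)[:2];print(p)
print("red cap tri",tri((258.9,224),(276.5,229.5)))
```

```text
[0.45347675 0.06886505] [0.47085911 0.03135062] [np.float64(182.32443647160508), np.float64(224.79119493099626)] 42.46675845939117 0.057570620508272136 0.05656203287084841
if 8.5 in: r 0.04722492305247406
[(array([259.13, 233.59]), np.int32(138), array([253, 227,  14,  13]))]
[(array([277.35, 233.45]), np.int32(55), array([270, 226,  13,  12]))] [(array([275.89, 230.1 ]), np.int32(82), array([271, 225,  10,  12]))]
[0.56587977 0.07144655]
red cap tri (array([0.56858909, 0.07359481, 0.10694726]), np.float64(0.003814301496774383))
```

```bash
python3 -c "
from plant import manip
s=manip.state();print(s['time'],s['joint_vel'].round(3));print(manip.job_done())"
```

```text
10.775 [-0.     0.074 -0.049  0.002 -0.063  0.004]
the job is handed in; nothing more can be done
None
```

I pressed the green plunger in by about 10 mm (about 9 N at the fingertip) and turned the table one hole anticlockwise. I then let the plunger spring up, backed the arm clear and handed the job in at about 10.8 s. No verdict is reported at hand-in.

**Plunger up:** it followed the finger back to 66 mm, still pushing with about 4 N. In the last picture the cup lies 56.6 mm from the axis if it is up, but only 47 mm if it were still in, and the true distance is 56 mm.

**Red bottle at the arrow:** the last pictures show it standing there upright, with the violet and amber bottles also upright to its left. I measured its cap at about (0.569, 0.074), against an expected well position of about (0.569, 0.073).

**Disagreements:**
- The scene view alone gave a turn of 42.5° instead of 45°. That is about one pixel of cup position, and the plunger being up says it is in the hole.
- The cap's height came out at 107 mm with the two camera rays missing each other by 4 mm, because I picked those points by hand.
- I did not re-measure the bystanders. The arm stayed away from them and no unexpected forces appeared.

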